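# Set the wax-ring mandrel and its knurled nut

### The arm

A 6-joint arm with a two-finger parallel gripper is mounted at the origin on the work surface. World frame = base frame: x ahead of the robot, y to its left, z up, the work surface at z = 0. Lengths are in mm, angles in rad, forces in N, time in s.
With the tool pointing down it reaches from about 350 to 775 mm from the base axis. Payload 7.3 kg.
Tool frame: the origin (TCP) lies midway between the tips of the shut fingers; the grasp point (between the pads) lies 19 mm behind it (bot.tcp_to_grasp is the distance from the TCP to the grasp point, in mm); z points along the fingers, y is the line along which they close (so a half turn about z gives the same grasp; the last joint's range is limited). The gripper opens to 92 mm and grips with 3 to 60 N. Pads are 19 mm wide; open, the fingers measure 130 mm over their backs; the gripper's body (75 mm by 190 mm) begins 47 mm behind the grasp point.
Start: joints at [1.107, 0.342, 1.524, -0, 1.275, -0.146], TCP at [164.036, 498.735, 226.741] pointing down, gripper open.
Joint ranges: [-2.53, 2.53], [-0.77, 2.02], [0.04, 2.7], [-1, 4.14], [0.28, 2.66], [-3.11, 3.11]. Speed limits (rad/s): [2.57, 2.57, 3.14, 3.14, 3.14, 3.14].

### API

Orientations are given as [roll, pitch, yaw] about the fixed x, y, z axes, in that order (R = Rz(yaw) Ry(pitch) Rx(roll)).
In Python, from plant import bot, viewer gives the robot as it stands. The module is installed in compiled form; this text tells all that it offers.
- The arm moves only by the shell command python3 -m handwheel 'ROWS'. ROWS is text: rows parted by semicolons, each of 7 numbers parted by spaces: the shift along the tool's x, y, z scaled (see below), then the turn, a rotation vector about the tool's x, y, z scaled (see below), then the opening, from -1 (shut) to 1 (fully open), so that 0 is half open. In form: tx ty tz rx ry rz gripper; .... A call has 1 to 8 rows; each row is the pose to reach, as a shift and turn from the pose commanded when the call began, along the tool's axes at that moment, turning the shorter way round; what a row does not reach only later rows make up. The controller multiplies each number of a shift by 10 cm and each number of a turn by pi rad. A row lasts 1/12 s, in which the tool goes at most 41.7 mm and 7.16 degrees, less where a joint would pass 70% of its speed; a pose out of reach is approached as far as the arm can. A call with a number of a shift or a turn outside -1 to 1 is refused whole. A call with a gripper value outside its range is refused whole. The fingers move at their own pace and stop on an object; the grip force is fixed at half the most. Time passes only in rows, so rows that repeat a pose let the fingers close. It gives the time, the measured TCP pose, the force, the opening and the grip force at its end, in the units of the state.
- bot.get_obs(): the state, without advancing time (a new reading comes with each control period).
- viewer.capture(name): name is "side" or "top"; returns a dict with "frame" (400x640x3 uint8, red, green, blue), "fov_y" (degrees; the focal length in pixels is half the picture's height over the tangent of half this angle, whatever the lens; pixels are square), "cx", "cy" (the principal point, pixels), "dist_coeffs" ([k1, k2, p1, p2, k3] as OpenCV has them; the pictures are not rectified), "T" (4x4, takes a point from camera to world coordinates). Camera axes: x right, y down, z forward; pixel columns grow to the right and rows downward; lengths in mm; the calibration is good to about 2 mm. A picture is of the moment at which its call begins. There is no depth.
- bot.close_job(): hands the job in; it is judged then, once.
Trained networks look in a picture, given as the dict that the camera call returned (one of the last four; its "shot" number tells which), for a name from the list of things; names that differ only in an ending like _2 or _b are one class to them, and where a whole thing is asked for, a point or a joint stands for the part that bears it (a point fixed in the world has none). Each returns a list of dicts, best first, with "score" (0 to 1); they miss things now and then, are a little off and sometimes report something else, mostly with a low value. They report only what shows in the picture. A call takes as long as a camera call. They do not tell look-alikes from the thing itself.
- viewer.recognise(target, picture): "centre" ([column, row] in pixels, amid what is visible of it).
- viewer.cut_out(target, picture): "pixels" (400x640 bool, what is visible of it) and "centre" ([column, row] in pixels, amid what is visible of it).
The state is a dict: "time": time; "joint_positions": joint angles; "dq": joint speeds; "tau": joint torques, N m; "tool_pos": TCP position; "tcp_rot": TCP orientation; "contact_force": force on the tool from outside, world axes, zero at the start; "moment": the same for the moment, N m; "grip_width": finger opening in mm; "finger_force": force on a finger pad.
Only numpy, scipy, OpenCV 4.12 (cv2) and the standard library are available. Lean on these libraries where they do the work, as an engineer would, in place of code of your own. Each camera call takes 0.05 s, during which the arm holds its last target. There are 200 camera calls.

### The job

Plug the square foot of the wax-ring mandrel fully home into the square socket of the wooden carving block. Then screw its brass knurled nut down (clockwise seen from above) until it bottoms out on the green wax ring below it, back it off a quarter turn so that the wax is not squeezed, and finish while still holding the nut there in the gripper, with the mandrel still fully home. Leave the other things on the bench where they are.

Things in the scene. Friction and masses are not known exactly. Their poses are not given: they have to be found in the camera images.
- block: Fixed wooden carving block, 100 x 100 mm, 50 mm high, cream top with a square steel-rimmed socket in its middle. Origin: centre of its underside; x and y along its sides, z up. May be turned about the vertical.
- block_hole0 (a point): Centre of the socket's mouth, in the block's top face, 50 mm above the table. The hole is square with its sides along the block's x and y, 26 mm wide and 28 mm deep.
- mandrel: Loose wax-ring mandrel, about 0.39 kg (varies), standing upright on its foot on the table, 102 mm high. Origin: centre of the foot's underside; z up its axis, x and y square to its sides. Steel foot 24 x 24 mm, 24 high (lowest 5 mm tapered in to 20), then the 40 x 40 body, its lowest 5 mm bare metal. All squares are parallel: the foot fits in any of four ways. Fully home, the shoulder of the body rests on the block's top.
- mandrel_grip (a point): Middle of the mandrel's blue grip block, 45 mm above the mandrel's origin: 40 x 40 mm, from 29 to 61 mm above that origin, to carry it by (all above it is narrower). Above it come a green wax ring 27 mm across (61 to 73 mm), the brass nut, and the 12 mm thick end of the threaded spindle (up to 102 mm).
- nut: Brass knurled nut on the mandrel's thread, a cylinder 34 mm across and 20 mm high, white mark on top. It cannot come off. Origin: on its axis at its underside, 77.8 mm above the mandrel's origin at joint value 0, and 73 mm when bottomed out at 5.0. Grip it with the fingertips 63 mm or more above the mandrel's origin, clear of the grip block.
- nut_turn (a joint): Turn of the nut on the mandrel, rad. It grows as the nut is screwed down (clockwise from above) and the nut sinks 0.955 mm per rad. It starts anywhere from 1.4 to 2.8; at 5.0 the nut bottoms out against a hard stop. Turning it takes about 0.05 N m; it stays where it is left.
- carver: Loose bystander, to be left alone: wax-carving tool, round wooden handle 10 mm thick and steel blade, 165 mm long, lying between the workpieces.
- wax_ring: Loose bystander, to be left alone: small loose green wax ring blank, 25 mm across, 6 mm high, lying flat.
- wax_block: Loose bystander, to be left alone: green wax block 60 x 35 x 20 mm.
- jar: Loose bystander, to be left alone: amber glass jar 50 mm across, 55 mm high, steel lid.
- bench_brush: Loose bystander, to be left alone: bench brush, 180 mm long, lying.
- pick: Loose bystander, to be left alone: pick with a handle, 160 mm long, lying.
- dish: Loose bystander, to be left alone: white dish 70 mm across, 25 mm high.
Mind the look-alikes: they are no part of the job. Of the things that look like the mandrel, the smallest one is meant. Of the things that look like the block, the largest one is meant.

How it is judged (in metres and radians):
On the way, in this order (a step that is already met when the one before it is completed fails the run):
1. the mandrel's square foot is fully home in the block's socket (z of mandrel in the frame of block_hole0 below -0.022 m and horizontal distance between mandrel and block_hole0 below 0.003 m and angle between mandrel's own z axis and vertical below 0.06 rad), for 0.2 s.
2. the nut has bottomed out, with the mandrel fully home (all of step 1 and value of joint nut_turn above 4.9 rad), for 0.2 s.
3. the nut is backed off a quarter turn (value of joint nut_turn between 3.08 and 3.78 rad), for 0.2 s.
At the end, for the whole second after the job is handed in: The mandrel is in the socket, its origin at least 22 mm below the mouth and within 3 mm of its centre, upright within 0.06 rad; the nut is a quarter turn (1.57 rad, give or take 0.35) back from bottomed out, at rest, and the fingers still hold it with more than 2 N (all of step 1 and all of step 3 and contact force between the fingers and nut above 2 N and velocity of joint nut_turn between -0.1 and 0.1 rad/s); the arm keeps its last pose, push and grip.
It fails at once if a bystander was moved more than 30 mm (distance of any of carver, wax_ring, wax_block, jar, bench_brush, pick, dish from where it was at the start of the episode above 0.03 m).
It also fails if it takes over 67 s, if anything falls off the work surface, if the arm or the gripper's body presses on something with over 40 N, if the wrist force passes 120 N, or if a joint passes its speed limit or range.

## Working session

There is one attempt and no reset: what is moved stays moved. The work goes in short steps, Python scripts to look and compute and a shell command to move; the robot and the scene stay as the last step left them, time stands still between calls to the robot, and variables do not carry over. Pictures are saved under pics/ and viewed, at most 10 in all, crops included, and the job is handed in when it is done.

```bash
mkdir -p pics
cat > h.py <<'E'
import numpy as np, cv2
from plant import bot, viewer
def K(p):
    f=200/np.tan(np.radians(p["fov_y"])/2); return np.array([[f,0,p["cx"]],[0,f,p["cy"]],[0,0,1]])
def ray(p,px):
    u=cv2.undistortPoints(np.array([[px]],float),K(p),np.array(p["dist_coeffs"],float))[0,0]
    T=np.array(p["T"]); return T[:3,3],T[:3,:3]@np.array([u[0],u[1],1])
def onz(p,px,z):
    o,d=ray(p,px); return o+d*(z-o[2])/d[2]
def proj(p,X):
    T=np.linalg.inv(np.array(p["T"])); r,_=cv2.Rodrigues(T[:3,:3])
    return cv2.projectPoints(np.array(X,float).reshape(-1,3),r,T[:3,3],K(p),np.array(p["dist_coeffs"],float))[0][:,0]
def save(p,n): cv2.imwrite("pics/"+n,p["frame"][:,:,::-1])
E
python3 - <<'E'
from h import *
a=viewer.capture("top");b=viewer.capture("side")
cv2.imwrite("pics/a.png",np.vstack([a["frame"],b["frame"]])[:,:,::-1][:, :].copy())
save(a,"top.png");save(b,"side.png")
for n,p in(("top",a),("side",b)):
    print(n,np.round(p["T"],2).tolist())
    for t in("mandrel","block","nut","carver"):
        for r in viewer.cut_out(t,p): print(n,t,round(r["score"],2),np.round(r["centre"]),r["pixels"].sum(),np.round(onz(p,r["centre"],50)))
print(bot.get_obs())
E
```

```text
top [[0.01, -1.0, 0.08, 434.85], [-1.0, -0.01, -0.01, 16.2], [0.01, -0.08, -1.0, 1203.14], [0.0, 0.0, 0.0, 1.0]]
top mandrel 0.93 [235. 135.] 572 [704. 242.  50.]
top mandrel 0.78 [270. 177.] 278 [593. 146.  50.]
top block 0.92 [397. 220.] 1535 [ 484. -190.   50.]
top block 0.9 [406. 166.] 764 [ 627. -214.   50.]
top block 0.68 [399. 285.] 746 [ 315. -196.   50.]
top nut 0.68 [238. 131.] 297 [715. 233.  50.]
top nut 0.61 [283. 215.] 202 [493. 109.  50.]
top nut 0.51 [395. 222.] 1565 [ 476. -184.   50.]
top carver 0.5 [327. 193.] 145 [553.  -5.  50.]
side [[-0.84, -0.4, 0.37, 10.47], [-0.55, 0.59, -0.59, 830.62], [0.01, -0.7, -0.71, 1083.01], [0.0, 0.0, 0.0, 1.0]]
side mandrel 0.84 [235. 224.] 716 [714. 224.  50.]
side mandrel 0.71 [322. 226.] 661 [495.  86.  50.]
side mandrel 0.66 [283. 227.] 401 [587. 155.  50.]
side block 0.69 [372. 180.] 1071 [ 466. -168.   50.]
side block 0.61 [339. 160.] 498 [ 608. -194.   50.]
side block 0.34 [281. 218.] 103 [615. 128.  50.]
side nut 0.74 [233. 211.] 192 [752. 186.  50.]
side nut 0.56 [318. 216.] 195 [526.  59.  50.]
side nut 0.42 [282. 218.] 87 [610. 125.  50.]
side carver 0.63 [313. 202.] 68 [572.  20.  50.]
{'time': 0.5, 'joint_positions': array([ 1.10700522e+00,  3.42020054e-01,  1.52412256e+00, -1.48047010e-05,
        1.27539018e+00, -1.46001626e-01]), 'dq': array([ 0.00083038,  0.00090667, -0.00178595,  0.00020163, -0.00062171,
       -0.00037794]), 'tau': array([-1.36415965e-03, -4.30815518e+01, -2.44312942e+01,  7.16503174e-02,
        4.90256818e-02, -2.10419176e-05]), 'tool_pos': array([164.03435242, 498.72755628, 226.72220352]), 'tcp_rot': array([3.14153549e+00, 2.27223281e-05, 2.82380748e+00]), 'contact_force': array([-0.3723396 , -0.23286004,  0.25348321]), 'moment': array([ 0.01957091,  0.018709  , -0.02412197]), 'finger_force': 0.0, 'grip_width': 91.94724583237029}
```

View pics/top.png

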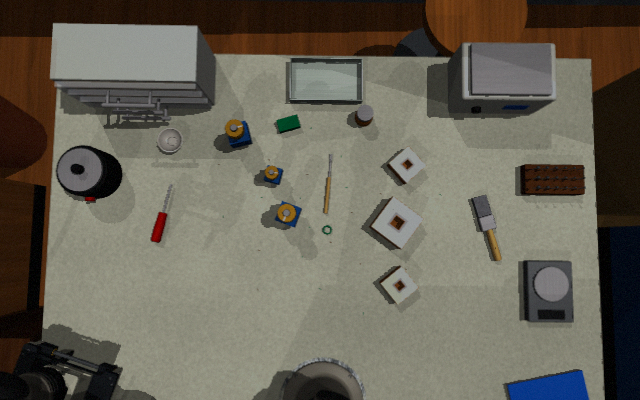

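View pics/side.png

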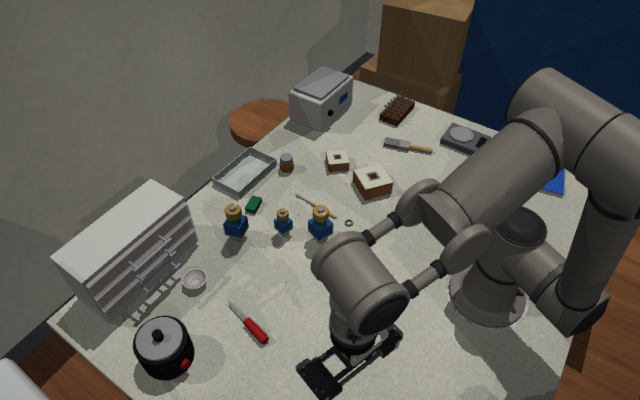

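Three mandrel candidates appear in the top view, at (237,133), (272,175) and (288,214). The middle one at (272,175) is clearly the smallest. Of the three blocks at (406,166), (397,222) and (399,285), the one at (397,222) is the largest. I'll confirm both in one crop.

Run:
```python
from h import *
a=viewer.capture("top");b=viewer.capture("side")
np.save("a.npy",a,allow_pickle=True);np.save("b.npy",b,allow_pickle=True)
f=lambda p,x,y,w=50,h=37:cv2.resize(p["frame"][y-h:y+h,x-w:x+w],(400,296),interpolation=cv2.INTER_CUBIC)
im=np.vstack([np.hstack([f(a,272,175),f(a,397,222)]),np.hstack([f(b,283,222),f(b,372,180)])])
cv2.imwrite("pics/crop.png",im[:,:,::-1])
```

```text
(no output)
```

View pics/crop.png

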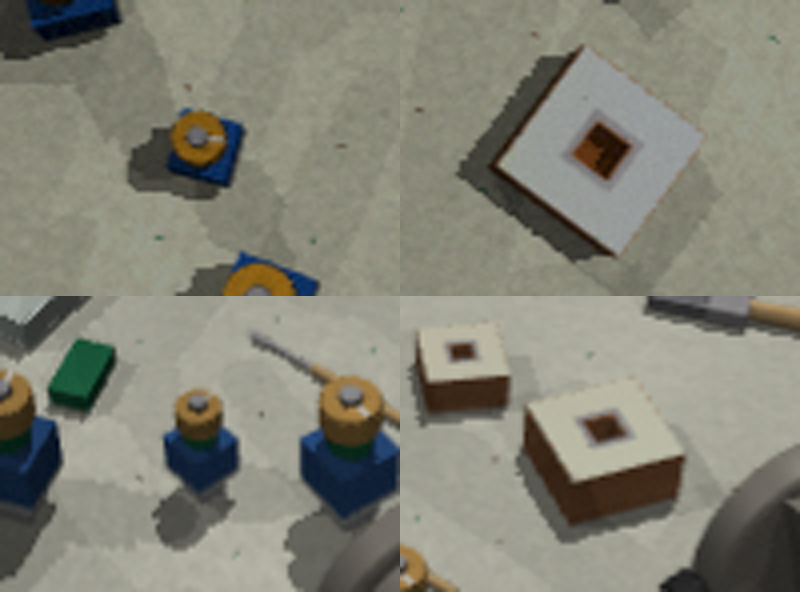

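The crop confirms it: the small mandrel is at top pixel (272,175), or (283,222) in the side view, and the 100 mm block is at (397,222), or (372,180). Next I'll fit poses to colour masks.

```bash
cat > fit.py <<'E'
from h import *
from scipy.optimize import minimize
S=6
def up(p): return cv2.resize(p["frame"],None,fx=S,fy=S,interpolation=cv2.INTER_CUBIC)
def crop(m,c,r):
    x,y=int(c[0]),int(c[1]); return m[(y-r)*S:(y+r)*S,(x-r)*S:(x+r)*S]
def poly(p,pts,m,c,r):
    q=(proj(p,pts)-np.array([int(c[0])-r,int(c[1])-r])+.5)*S-.5
    cv2.fillConvexPoly(m,cv2.convexHull(np.round(q*16).astype(np.int32)),1,shift=4)
def sq(w,z): return [[x*w/2,y*w/2,z] for x,y in((1,1),(1,-1),(-1,-1),(-1,1))]
def cyl(r,z): return [[r*np.cos(t),r*np.sin(t),z] for t in np.linspace(0,6.28,40)]
def tf(pts,v):
    c,s=np.cos(v[2]),np.sin(v[2]); P=np.array(pts,float); return np.c_[c*P[:,0]-s*P[:,1]+v[0],s*P[:,0]+c*P[:,1]+v[1],P[:,2]+(v[3] if len(v)>3 else 0)]
def fit(views,parts,v0):
    def cost(v):
        e=0
        for p,M,c,r in views:
            m=np.zeros(M.shape,np.uint8)
            for q in parts: poly(p,tf(q,v),m,c,r)
            e+=(m!=M).sum()/M.sum()
        return e
    best=None
    for y0 in np.arange(0,1.57,.2):
        s=minimize(cost,[v0[0],v0[1],y0],method="Nelder-Mead",options=dict(initial_simplex=[[v0[0],v0[1],y0],[v0[0]+8,v0[1],y0],[v0[0],v0[1]+8,y0],[v0[0],v0[1],y0+.2]],xatol=.02,fatol=1e-5))
        if best is None or s.fun<best.fun: best=s
    return best
def mview(p,c,r):
    H=crop(cv2.cvtColor(up(p),cv2.COLOR_RGB2HSV),c,r); h,s,v=[H[...,i].astype(int) for i in range(3)]
    m=(((h>100)&(h<130)&(s>120)&(v>30))|((h>8)&(h<28)&(s>140)&(v>80))).astype(np.uint8)
    m=cv2.morphologyEx(m,cv2.MORPH_CLOSE,np.ones((25,25)))
    n,l,st,_=cv2.connectedComponentsWithStats(m); k=1+np.argmax(st[1:,4]); return p,(l==k).astype(np.uint8),c,r
def bview(p,c,r):
    H=crop(up(p),c,r).astype(int)
    m=((H.min(2)>(135))).astype(np.uint8)
    n,l,st,_=cv2.connectedComponentsWithStats(m); k=1+np.argmax(st[1:,4]); m=(l==k).astype(np.uint8)
    cs,_=cv2.findContours(m,cv2.RETR_EXTERNAL,cv2.CHAIN_APPROX_NONE); cv2.drawContours(m,cs,-1,1,-1); return p,m,c,r
E
python3 - <<'E'
from fit import *
a=np.load("a.npy",allow_pickle=True)[()];b=np.load("b.npy",allow_pickle=True)[()]
M=[mview(a,(272,176),20),mview(b,(282,224),22)]
B=[bview(a,(398,222),32),bview(b,(373,179),28)]
parts=[sq(40,29)+sq(40,61),cyl(17,75.8)+cyl(17,95.8)]
for n,V,P,v0 in(("mandrel",M,parts,(590,145)),("block",B,[sq(100,50)],(480,-188))):
    for W in(V,V[:1],V[1:]):
        s=fit(W,P,v0);print(n,np.round(s.x,3),round(s.fun,3),[int(w[1].sum()/36) for w in W])
f=lambda m:cv2.resize(m*255,(300,300))
cv2.imwrite("pics/m.png",np.hstack([f(x[1]) for x in M+B])[:, :])
E
```

```text
mandrel [599.802 138.98    1.265] 0.645 [255, 223]
mandrel [600.066 139.314   1.283] 0.1 [255]
mandrel [597.744 139.925   1.119] 0.53 [223]
block [ 476.765 -192.459    0.942] 0.803 [1347, 2259]
block [ 477.952 -190.883    0.919] 0.078 [1347]
block [ 475.686 -194.96     0.976] 0.722 [2259]
```

Run:
```python
from fit import *
b=np.load("b.npy",allow_pickle=True)[()];a=np.load("a.npy",allow_pickle=True)[()]
F=b["frame"]
print("blk row",F[172,355:400:3].tolist()); print("man row",F[226,272:296:2].tolist());print("man row",F[213,274:292:2].tolist())
print("top col",a["frame"][222,370:425:3].tolist())
```

```text
blk row [[165, 148, 124], [185, 184, 164], [185, 183, 163], [185, 183, 163], [179, 177, 160], [153, 149, 139], [134, 122, 118], [141, 138, 135], [186, 185, 165], [185, 185, 165], [182, 178, 157], [173, 173, 159], [171, 171, 157], [169, 168, 155], [172, 171, 158]]
man row [[163, 161, 148], [84, 90, 94], [14, 32, 53], [15, 29, 51], [20, 36, 58], [21, 38, 66], [16, 33, 57], [12, 30, 51], [16, 30, 52], [14, 30, 51], [68, 73, 80], [169, 169, 156]]
man row [[162, 162, 149], [153, 141, 116], [145, 113, 61], [88, 70, 39], [44, 41, 38], [95, 73, 40], [147, 114, 62], [141, 126, 100], [170, 170, 157]]
top col [[71, 69, 61], [57, 43, 30], [154, 156, 153], [152, 158, 151], [151, 156, 154], [151, 154, 153], [136, 136, 137], [99, 55, 23], [97, 53, 24], [77, 42, 16], [42, 20, 9], [59, 36, 16], [130, 128, 131], [153, 156, 157], [152, 152, 153], [149, 155, 155], [150, 155, 155], [145, 135, 118], [150, 156, 139]]
```

```bash
cat >> fit.py <<'E'
def big(m):
    n,l,st,_=cv2.connectedComponentsWithStats(m.astype(np.uint8)); k=1+np.argmax(st[1:,4]); m=(l==k).astype(np.uint8)
    cs,_=cv2.findContours(m,cv2.RETR_EXTERNAL,cv2.CHAIN_APPROX_NONE); cv2.drawContours(m,cs,-1,1,-1); return m
def mview(p,c,r):
    H=crop(up(p),c,r).astype(int); d=H[...,0]-H[...,2]
    m=((d<-10)|(d>45)).astype(np.uint8)
    return p,big(cv2.morphologyEx(m,cv2.MORPH_CLOSE,np.ones((19,19)))),c,r
def bside(p,c,r):
    H=crop(cv2.medianBlur(up(p),9),c,r).astype(int); R,G,B=[H[...,i] for i in range(3)]
    m=((R>178)|((R>1.5*B)&(R>45))).astype(np.uint8)
    m=cv2.morphologyEx(m,cv2.MORPH_CLOSE,np.ones((9,9)))
    return p,big(cv2.morphologyEx(big(m),cv2.MORPH_OPEN,np.ones((19,19)))),c,r
E
python3 - <<'E'
from fit import *
a=np.load("a.npy",allow_pickle=True)[()];b=np.load("b.npy",allow_pickle=True)[()]
M=[mview(a,(272,176),20),mview(b,(282,224),22)]
B=[bview(a,(398,222),32),bside(b,(373,184),28)]
parts=[sq(40,29)+sq(40,61),cyl(17,75.8)+cyl(17,95.8)]
blk=[sq(100,0)+sq(100,50)]
for n,V,P,v0 in(("mandrel both",M,parts,(599,140)),("m top",M[:1],parts,(599,140)),("m side",M[1:],parts,(599,140)),("block top",B[:1],[sq(100,50)],(477,-190)),("block side",B[1:],blk,(477,-190))):
    s=fit(V,P,v0);print(n,np.round(s.x,3),round(s.fun,3),[int(w[1].sum()/36) for w in V])
    out=[]
    for p,m,c,r in V:
        im=crop(up(p),c,r).copy();k=np.zeros(m.shape,np.uint8)
        for q in P: poly(p,tf(q,s.x),k,c,r)
        for mm,col in((m,(255,0,0)),(k,(0,255,0))):
            cs,_=cv2.findContours(mm,0,1);cv2.drawContours(im,cs,-1,col,1)
        out.append(cv2.resize(im,(350,280)))
    np.save("o_%s.npy"%n.replace(" ","_"),np.hstack(out))
L=lambda n:np.load("o_%s.npy"%n)
cv2.imwrite("pics/fit.png",np.vstack([L("mandrel_both"),np.hstack([L("block_top"),L("block_side")])])[:,:,::-1])
E
```

```text
mandrel both [599.828 138.973   1.321] 0.125 [276, 334]
m top [ 6.00137e+02  1.39054e+02 -2.45000e-01] 0.034 [276]
m side [598.005 139.565   1.308] 0.052 [334]
block top [ 476.981 -191.794    0.957] 0.077 [1347]
block side [ 475.478 -189.19     0.911] 0.051 [1018]
```

View pics/fit.png

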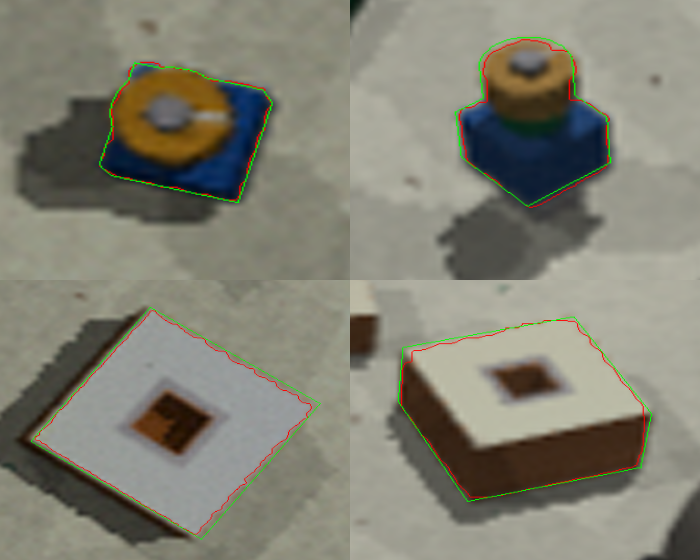

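Run:
```python
from fit import *
a=np.load("a.npy",allow_pickle=True)[()];b=np.load("b.npy",allow_pickle=True)[()]
for p,c in((a,(397,222)),(b,(374,172))):
    H=crop(up(p),c,9).astype(int); d=(H[...,0]-H[...,2]); 
    m=((H[...,1]<95)).astype(np.uint8)
    m=big(m); V=[(p,m,c,9)]
    s=fit(V,[sq(26,50)],(477,-191)); print(np.round(s.x,3),round(s.fun,3),m.sum()/36)
```

```text
[ 477.008 -189.354    0.907] 0.188 125.66666666666667
[ 475.056 -189.023    0.953] 0.089 49.0
```

```bash
cat > to.py <<'E'
import sys
from h import *
# python3 to.py x y z yaw : shift/turn in move units from the measured pose
def main():
    o=bot.get_obs(); r,pt,yw=o["tcp_rot"]; from scipy.spatial.transform import Rotation as R
    t=np.array(sys.argv[1:5],float); A=R.from_euler("xyz",[r,pt,yw]); B=R.from_euler("xyz",[np.pi,0,t[3]])
    s=A.inv().apply(t[:3]-o["tool_pos"])/100; w=(A.inv()*B).as_rotvec()/np.pi
    print("t",round(o["time"],2),"pos",np.round(o["tool_pos"],1),"rpy",np.round(o["tcp_rot"],3),"q",np.round(o["joint_positions"],2),"F",np.round(o["contact_force"],1),"Mz",np.round(o["moment"],2),"w",round(o["grip_width"],1),"ff",round(o["finger_force"],1))
    print("shift",np.round(s,3),"turn",np.round(w,4))
main()
E
python3 to.py 599.5 139.2 160 2.89
```

```text
t 0.6 pos [164.  498.7 226.8] rpy [3.141 0.    2.824] q [ 1.11  0.34  1.52 -0.    1.28 -0.15] F [-0.1 -0.1 -0.1] Mz [-0.03  0.04 -0.02] w 92.0 ff 0.0
shift [-5.26  -2.055  0.667] turn [ 0.      0.     -0.0211]
```

```bash
python3 -m handwheel '-0.3 -0.11 0 0 0 0 1; -0.6 -0.23 0 0 0 0 1; -0.9 -0.35 0 0 0 0 1'
python3 -m handwheel '-0.3 -0.11 0 0 0 0 1; -0.6 -0.23 0 0 0 0 1; -0.9 -0.35 0 0 0 0 1'
python3 -m handwheel '-0.3 -0.11 0 0 0 0 1; -0.6 -0.23 0 0 0 0 1; -0.9 -0.35 0 0 0 0 1'
python3 -m handwheel '-0.3 -0.11 0 0 0 0 1; -0.6 -0.23 0 0 0 0 1; -0.9 -0.35 0 0 0 0 1'
python3 -m handwheel '-0.3 -0.11 0 0 0 0 1; -0.6 -0.23 0 0 0 0 1; -0.9 -0.35 0 0 0 0 1; -0.9 -0.35 0 0 0 0 1; -0.9 -0.35 0 0 0 0 1'
python3 to.py 599.5 139.2 160 2.89
```

```text
time: 0.85
tool_pos: [239.0, 436.8, 226.7]
tcp_rot: [3.141, 0.0, 2.826]
contact_force: [-0.2, 0.3, -0.0]
grip_width: 91.5
finger_force: 0.0
time: 1.1
tool_pos: [314.1, 374.9, 226.9]
tcp_rot: [3.141, 0.0, 2.824]
contact_force: [-0.5, 0.2, -0.4]
grip_width: 91.9
finger_force: 0.0
time: 1.35
tool_pos: [388.8, 313.5, 226.9]
tcp_rot: [3.141, 0.0, 2.824]
contact_force: [0.7, 0.9, -1.0]
grip_width: 91.8
finger_force: 0.0
time: 1.6
tool_pos: [463.4, 252.0, 226.9]
tcp_rot: [3.141, 0.0, 2.824]
contact_force: [0.7, 0.0, 0.0]
grip_width: 91.9
finger_force: 0.0
time: 2.02
tool_pos: [537.6, 190.7, 226.2]
tcp_rot: [-3.141, -0.001, 2.821]
contact_force: [0.3, 0.2, -0.1]
grip_width: 91.6
finger_force: 0.0
t 2.02 pos [537.6 190.7 226.2] rpy [-3.141e+00 -1.000e-03  2.821e+00] q [ 0.21  0.43  1.4   0.    1.32 -1.04] F [ 0.3  0.2 -0.1] Mz [-0.    0.02 -0.  ] w 91.6 ff 0.0
shift [-0.75  -0.293  0.662] turn [-0.     -0.0002 -0.022 ]
```

```bash
python3 -m handwheel '-0.25 -0.1 0 0 0 -0.01 1; -0.5 -0.2 0.2 0 0 -0.022 1; -0.75 -0.293 0.5 0 0 -0.022 1; -0.75 -0.293 0.66 0 0 -0.022 1; -0.75 -0.293 0.66 0 0 -0.022 1; -0.75 -0.293 0.66 0 0 -0.022 1; -0.75 -0.293 0.66 0 0 -0.022 1'
python3 to.py 599.5 139.2 40 2.89
python3 - <<'E'
from h import *
a=viewer.capture("top");b=viewer.capture("side")
f=lambda p,x,y,w=50,h=37:cv2.resize(p["frame"][y-h:y+h,x-w:x+w],(400,296),interpolation=cv2.INTER_CUBIC)
cv2.imwrite("pics/pre.png",np.hstack([f(a,272,175),f(b,283,215)])[:,:,::-1])
E
```

```text
time: 2.6
tool_pos: [598.8, 141.8, 162.3]
tcp_rot: [3.141, 0.002, 2.894]
contact_force: [0.3, 0.6, 1.2]
grip_width: 92.0
finger_force: 0.0
t 2.6 pos [598.8 141.8 162.3] rpy [3.141e+00 2.000e-03 2.894e+00] q [ 0.11  0.56  1.36  0.    1.23 -1.22] F [0.3 0.6 1.2] Mz [ 0.03  0.02 -0.03] w 92.0 ff 0.0
shift [-0.012 -0.025  1.223] turn [0.0003 0.0005 0.0014]
```

View pics/pre.png

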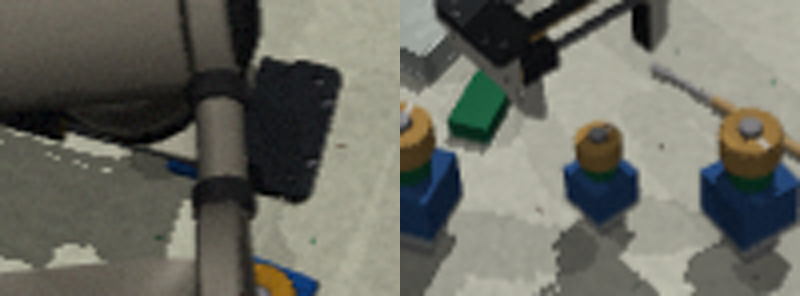

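The side crop shows the open fingers straddling the small mandrel at crop (600,170), with the neighbours clear. I'm descending.

```bash
python3 -m handwheel '0 0 0.3 0 0 0 1; 0 0 0.6 0 0 0 1; 0 0 0.6 0 0 0 1; 0 0 0.6 0 0 0 1'
python3 to.py 599.5 139.2 40 2.89
```

```text
time: 3.03
tool_pos: [598.2, 141.1, 100.9]
tcp_rot: [-3.141, -0.002, 2.894]
contact_force: [-0.4, -0.8, 0.7]
grip_width: 91.6
finger_force: 0.0
t 3.03 pos [598.2 141.1 100.9] rpy [-3.141e+00 -2.000e-03  2.894e+00] q [ 0.11  0.62  1.43  0.    1.1  -1.22] F [-0.4 -0.8  0.7] Mz [-0.03  0.05  0.01] w 91.6 ff 0.0
shift [-0.018 -0.015  0.609] turn [-0.0001 -0.0005  0.0011]
```

```bash
python3 -m handwheel '-0.018 -0.015 0.25 0 0 0 1; -0.018 -0.015 0.5 0 0 0 1; -0.018 -0.015 0.6 0 0 0 1; -0.018 -0.015 0.6 0 0 0 1; -0.018 -0.015 0.6 0 0 0 1'
python3 -m handwheel '0 0 0 0 0 0 -1; 0 0 0 0 0 0 -1; 0 0 0 0 0 0 -1; 0 0 0 0 0 0 -1; 0 0 0 0 0 0 -1; 0 0 0 0 0 0 -1; 0 0 0 0 0 0 -1; 0 0 0 0 0 0 -1'
python3 to.py 599.5 139.2 130 2.89
```

```text
time: 3.45
tool_pos: [601.2, 139.0, 42.3]
tcp_rot: [3.141, 0.002, 2.893]
contact_force: [0.2, -0.2, 0.7]
grip_width: 91.7
finger_force: 0.0
time: 4.12
tool_pos: [600.3, 138.7, 40.7]
tcp_rot: [3.141, -0.0, 2.893]
contact_force: [0.0, 0.1, -0.7]
grip_width: 43.0
finger_force: 0.0
t 4.12 pos [600.3 138.7  40.7] rpy [ 3.141 -0.     2.893] q [ 0.1   0.7   1.48  0.    0.97 -1.22] F [ 0.   0.1 -0.7] Mz [ 0.02 -0.   -0.01] w 43.0 ff 0.0
shift [ 0.009  0.003 -0.893] turn [ 0.     -0.      0.0009]
```

```bash
python3 -m handwheel '0 0 0 0 0 0 -1; 0 0 0 0 0 0 -1; 0 0 0 0 0 0 -1; 0 0 0 0 0 0 -1; 0 0 0 0 0 0 -1'
python3 -m handwheel '0 0 -0.1 0 0 0 -1; 0 0 -0.4 0 0 0 -1; 0 0 -0.7 0 0 0 -1; 0 0 -0.9 0 0 0 -1; 0 0 -0.9 0 0 0 -1; 0 0 -0.9 0 0 0 -1'
python3 to.py 476.3 -190 130 2.50
```

```text
time: 4.53
tool_pos: [600.3, 138.7, 40.7]
tcp_rot: [-3.142, -0.0, 2.893]
contact_force: [-0.7, -1.2, 0.6]
grip_width: 39.8
finger_force: 29.9
time: 5.03
tool_pos: [600.5, 138.8, 131.4]
tcp_rot: [3.141, 0.002, 2.893]
contact_force: [-0.6, -0.7, -4.9]
grip_width: 39.7
finger_force: 29.9
t 5.03 pos [600.5 138.8 131.4] rpy [3.141e+00 2.000e-03 2.893e+00] q [ 0.1   0.59  1.39  0.    1.16 -1.22] F [-0.6 -0.7 -4.9] Mz [0.02 0.08 0.02] w 39.7 ff 29.9
shift [ 0.395 -3.493  0.011] turn [0.0003 0.0004 0.1251]
```

```bash
python3 -m handwheel '0.03 -0.25 0 0 0 0 -1; 0.06 -0.55 0 0 0 0 -1; 0.1 -0.87 0 0 0 0 -1'
python3 -m handwheel '0.03 -0.3 0 0 0 0 -1; 0.06 -0.6 0 0 0 0 -1; 0.1 -0.87 0 0 0 0 -1'
python3 -m handwheel '0.03 -0.3 0 0 0 0 -1; 0.06 -0.6 0 0 0 0 -1; 0.1 -0.87 0 0 0 0 -1'
python3 -m handwheel '0.03 -0.3 0 0 0 0.03 -1; 0.06 -0.55 0 0 0 0.06 -1; 0.1 -0.75 0 0 0 0.09 -1; 0.1 -0.87 0 0 0 0.125 -1; 0.1 -0.87 0 0 0 0.125 -1; 0.1 -0.87 0 0 0 0.125 -1; 0.1 -0.87 0 0 0 0.125 -1'
python3 to.py 476.3 -190 130 2.50
python3 - <<'E'
from h import *
a=viewer.capture("top");b=viewer.capture("side")
np.save("a2.npy",a,allow_pickle=True);np.save("b2.npy",b,allow_pickle=True)
f=lambda p,x,y,w=50,h=37:cv2.resize(p["frame"][y-h:y+h,x-w:x+w],(400,296),interpolation=cv2.INTER_CUBIC)
cv2.imwrite("pics/over.png",np.hstack([f(a,397,222),f(b,372,165)])[:,:,::-1])
E
```

```text
time: 5.28
tool_pos: [567.3, 56.8, 128.0]
tcp_rot: [-3.141, -0.004, 2.895]
contact_force: [-0.2, -0.5, -3.2]
grip_width: 39.7
finger_force: 29.9
time: 5.53
tool_pos: [535.9, -26.2, 128.3]
tcp_rot: [-3.141, -0.004, 2.893]
contact_force: [0.8, -1.0, -4.6]
grip_width: 40.3
finger_force: 29.9
time: 5.78
tool_pos: [504.9, -107.9, 128.5]
tcp_rot: [3.141, -0.004, 2.893]
contact_force: [0.9, 0.7, -5.2]
grip_width: 39.9
finger_force: 29.9
time: 6.37
tool_pos: [475.3, -187.8, 129.5]
tcp_rot: [3.141, -0.003, 2.503]
contact_force: [-0.5, 0.8, -3.6]
grip_width: 40.0
finger_force: 29.9
t 6.37 pos [ 475.3 -187.8  129.5] rpy [ 3.141e+00 -3.000e-03  2.503e+00] q [-0.53  0.42  1.7   0.    1.03 -1.46] F [-0.5  0.8 -3.6] Mz [-0.02 -0.02  0.  ] w 40.0 ff 29.9
shift [-0.021 -0.012 -0.005] turn [ 0.     -0.0009  0.0009]
```

View pics/over.png

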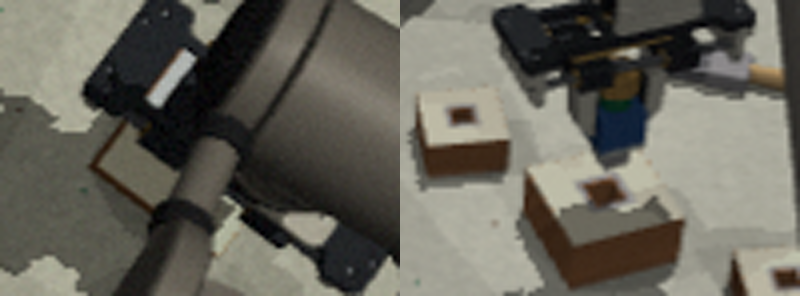

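The side crop shows the held mandrel upright with its foot over the socket, which is at crop (605,190). I'm correcting the position and lowering to just above the mouth.

```bash
python3 -m handwheel '-0.02 -0.012 0.1 0 0 0 -1; -0.02 -0.012 0.2 0 0 0 -1; -0.02 -0.012 0.33 0 0 0 -1; -0.02 -0.012 0.33 0 0 0 -1; -0.02 -0.012 0.33 0 0 0 -1; -0.02 -0.012 0.33 0 0 0 -1'
python3 to.py 476.3 -190 85 2.50
```

```text
time: 6.97
tool_pos: [476.9, -190.8, 97.6]
tcp_rot: [3.142, -0.0, 2.501]
contact_force: [-0.3, -0.1, -3.8]
grip_width: 39.5
finger_force: 29.9
t 6.97 pos [ 476.9 -190.8   97.6] rpy [ 3.142 -0.     2.501] q [-0.53  0.47  1.73  0.    0.95 -1.46] F [-0.3 -0.1 -3.8] Mz [-0.03  0.03 -0.01] w 39.5 ff 29.9
shift [0.009 0.003 0.126] turn [ 0.     -0.0001  0.0002]
```

```bash
python3 -m handwheel '0.006 0 0.04 0 0 0 -1; 0.006 0 0.08 0 0 0 -1; 0.006 0 0.1 0 0 0 -1; 0.006 0 0.1 0 0 0 -1; 0.006 0 0.1 0 0 0 -1'
python3 to.py 476.3 -190 85 2.50
```

```text
time: 7.38
tool_pos: [476.2, -190.5, 87.6]
tcp_rot: [3.142, -0.0, 2.5]
contact_force: [0.3, 0.5, -3.9]
grip_width: 40.0
finger_force: 29.9
t 7.38 pos [ 476.2 -190.5   87.6] rpy [ 3.142 -0.     2.5  ] q [-0.53  0.48  1.74  0.    0.92 -1.46] F [ 0.3  0.5 -3.9] Mz [-0.06  0.03 -0.  ] w 40.0 ff 29.9
shift [0.003 0.005 0.026] turn [ 0.     -0.      0.0001]
```

The foot is 3 mm into the mouth with no contact, so I'm continuing.

```bash
python3 -m handwheel '0 0 0.03 0 0 0 -1; 0 0 0.05 0 0 0 -1; 0 0 0.07 0 0 0 -1; 0 0 0.07 0 0 0 -1; 0 0 0.07 0 0 0 -1'
python3 to.py 476.3 -190 66.7 2.50
```

```text
time: 7.8
tool_pos: [476.4, -190.6, 80.6]
tcp_rot: [3.141, 0.0, 2.5]
contact_force: [0.3, -0.5, -4.3]
grip_width: 40.0
finger_force: 29.9
t 7.8 pos [ 476.4 -190.6   80.6] rpy [3.141 0.    2.5  ] q [-0.53  0.49  1.75  0.    0.9  -1.46] F [ 0.3 -0.5 -4.3] Mz [-0.11 -0.09  0.02] w 40.0 ff 29.9
shift [0.004 0.005 0.139] turn [0. 0. 0.]
```

```bash
python3 -m handwheel '0 0 0.03 0 0 0 -1; 0 0 0.06 0 0 0 -1; 0 0 0.09 0 0 0 -1; 0 0 0.12 0 0 0 -1; 0 0 0.12 0 0 0 -1; 0 0 0.12 0 0 0 -1'
python3 -m handwheel '0 0 0.01 0 0 0 -1; 0 0 0.02 0 0 0 -1; 0 0 0.025 0 0 0 -1; 0 0 0.025 0 0 0 -1'
python3 to.py 476.3 -190 66.7 2.50
```

```text
time: 8.3
tool_pos: [476.3, -190.6, 68.5]
tcp_rot: [3.142, -0.0, 2.5]
contact_force: [1.0, -0.8, -5.3]
grip_width: 40.0
finger_force: 29.9
time: 8.63
tool_pos: [476.4, -190.6, 66.8]
tcp_rot: [3.141, 0.001, 2.5]
contact_force: [-0.8, -0.3, 2.6]
grip_width: 39.7
finger_force: 29.9
t 8.63 pos [ 476.4 -190.6   66.8] rpy [3.141e+00 1.000e-03 2.500e+00] q [-0.53  0.51  1.76  0.    0.87 -1.46] F [-0.8 -0.3  2.6] Mz [-0.    0.06  0.03] w 39.7 ff 29.9
shift [0.005 0.004 0.001] turn [0.0001 0.0002 0.0001]
```

The mandrel is home at the expected height, with contact force showing. I'm opening, rising to the nut and closing on it.

```bash
python3 -m handwheel '0 0 0 0 0 0 1; 0 0 0 0 0 0 1; 0 0 0 0 0 0 1; 0 0 0 0 0 0 1; 0 0 0 0 0 0 1; 0 0 -0.1 0 0 0 1; 0 0 -0.2 0 0 0 1; 0 0 -0.25 0 0 0 1'
python3 -m handwheel '0 0 0 0 0 0 -1; 0 0 0 0 0 0 -1; 0 0 0 0 0 0 -1; 0 0 0 0 0 0 -1; 0 0 0 0 0 0 -1; 0 0 0 0 0 0 -1; 0 0 0 0 0 0 -1; 0 0 0 0 0 0 -1'
python3 -m handwheel '0 0 0 0 0 0 -1; 0 0 0 0 0 0 -1; 0 0 0 0 0 0 -1; 0 0 0 0 0 0 -1; 0 0 0 0 0 0 -1; 0 0 0 0 0 0 -1; 0 0 0 0 0 0 -1; 0 0 0 0 0 0 -1'
python3 to.py 476.3 -190 92.5 2.50
```

```text
time: 9.3
tool_pos: [477.0, -190.9, 93.0]
tcp_rot: [3.141, 0.002, 2.5]
contact_force: [-0.8, -0.0, -0.1]
grip_width: 88.7
finger_force: 0.0
time: 9.97
tool_pos: [476.2, -190.5, 91.0]
tcp_rot: [3.142, -0.0, 2.5]
contact_force: [-0.1, 0.2, 0.8]
grip_width: 43.0
finger_force: 0.0
time: 10.63
tool_pos: [476.2, -190.6, 91.2]
tcp_rot: [-3.142, -0.0, 2.5]
contact_force: [-1.5, -0.8, -0.3]
grip_width: 33.3
finger_force: 30.0
t 10.63 pos [ 476.2 -190.6   91.2] rpy [-3.142 -0.     2.5  ] q [-0.53  0.47  1.74 -0.    0.93 -1.46] F [-1.5 -0.8 -0.3] Mz [-0.23  0.16 -0.04] w 33.3 ff 30.0
shift [ 0.003  0.005 -0.013] turn [-0.     -0.      0.0001]
```

```bash
python3 -m handwheel '0 0 0 0 0 0 0; 0 0 0 0 0 0 0; 0 0 -0.035 0 0 0 0; 0 0 -0.035 0 0 0 0; 0 0 -0.035 0 0 0 -1; 0 0 -0.035 0 0 0 -1; 0 0 -0.035 0 0 0 -1; 0 0 -0.035 0 0 0 -1'
python3 -m handwheel '0 0 0 0 0 0 -1; 0 0 0 0 0 0 -1; 0 0 0 0 0 0 -1; 0 0 0 0 0 0 -1'
python3 to.py 476.3 -190 92.5 2.50
```

```text
time: 11.3
tool_pos: [476.2, -190.6, 94.7]
tcp_rot: [-3.141, 0.0, 2.5]
contact_force: [-1.4, -0.4, 1.5]
grip_width: 33.3
finger_force: 30.0
time: 11.63
tool_pos: [476.2, -190.6, 94.7]
tcp_rot: [-3.142, 0.0, 2.5]
contact_force: [-1.4, -0.9, 2.1]
grip_width: 33.2
finger_force: 30.0
t 11.63 pos [ 476.2 -190.6   94.7] rpy [-3.142  0.     2.5  ] q [-0.53  0.47  1.73 -0.    0.94 -1.46] F [-1.4 -0.9  2.1] Mz [-0.23  0.18  0.05] w 33.2 ff 30.0
shift [0.003 0.005 0.022] turn [-0.      0.      0.0001]
```

```bash
python3 -m handwheel '0 0 0.001 0 0 0.036 -1; 0 0 0.002 0 0 0.072 -1; 0 0 0.003 0 0 0.108 -1; 0 0 0.004 0 0 0.144 -1; 0 0 0.005 0 0 0.18 -1; 0 0 0.007 0 0 0.22 -1; 0 0 0.008 0 0 0.26 -1; 0 0 0.009 0 0 0.3 -1'
python3 to.py 476.3 -190 92.5 2.50
python3 -m handwheel '0 0 0.001 0 0 0.036 -1; 0 0 0.002 0 0 0.072 -1; 0 0 0.003 0 0 0.108 -1; 0 0 0.004 0 0 0.144 -1; 0 0 0.005 0 0 0.18 -1; 0 0 0.006 0 0 0.2 -1; 0 0 0.006 0 0 0.2 -1'
python3 to.py 476.3 -190 92.5 2.50
```

```text
time: 12.3
tool_pos: [476.3, -190.6, 93.8]
tcp_rot: [3.142, 0.0, 1.554]
contact_force: [-0.7, -1.8, 0.5]
grip_width: 33.4
finger_force: 30.0
t 12.3 pos [ 476.3 -190.6   93.8] rpy [3.142 0.    1.554] q [-0.53  0.47  1.74 -0.    0.94 -0.51] F [-0.7 -1.8  0.5] Mz [-0.28  0.15 -0.  ] w 33.4 ff 30.0
shift [0.006 0.    0.013] turn [-0.      0.     -0.3012]
time: 12.88
tool_pos: [476.3, -190.7, 93.2]
tcp_rot: [3.141, 0.0, 0.929]
contact_force: [-0.7, -2.6, 1.2]
grip_width: 33.4
finger_force: 30.0
t 12.88 pos [ 476.3 -190.7   93.2] rpy [3.141 0.    0.929] q [-0.53  0.47  1.74 -0.    0.93  0.11] F [-0.7 -2.6  1.2] Mz [-0.38  0.19 -0.  ] w 33.4 ff 30.0
shift [ 0.005 -0.005  0.007] turn [ 1.e-04  1.e-04 -5.e-01]
```

```bash
python3 -m handwheel '0 0 0.001 0 0 0.036 -1; 0 0 0.002 0 0 0.072 -1; 0 0 0.003 0 0 0.108 -1; 0 0 0.004 0 0 0.144 -1; 0 0 0.005 0 0 0.17 -1'
python3 to.py 476.3 -190 92.5 2.50
python3 -m handwheel '0 0 0.001 0 0 0.03 -1; 0 0 0.002 0 0 0.06 -1; 0 0 0.003 0 0 0.09 -1'
python3 to.py 476.3 -190 92.5 2.50
python3 -m handwheel '0 0 0.001 0 0 0.03 -1; 0 0 0.002 0 0 0.06 -1; 0 0 0.002 0 0 0.06 -1'
python3 to.py 476.3 -190 92.5 2.50
```

```text
time: 13.3
tool_pos: [476.3, -190.7, 92.7]
tcp_rot: [3.141, -0.0, 0.394]
contact_force: [-1.1, -1.7, 1.4]
grip_width: 33.6
finger_force: 30.0
t 13.3 pos [ 476.3 -190.7   92.7] rpy [ 3.141 -0.     0.394] q [-0.53  0.47  1.74 -0.    0.93  0.65] F [-1.1 -1.7  1.4] Mz [-0.46  0.28  0.08] w 33.6 ff 30.0
shift [ 0.002 -0.007  0.002] turn [ 1.000e-04  1.000e-04 -6.702e-01]
time: 13.55
tool_pos: [476.3, -190.7, 92.4]
tcp_rot: [3.141, -0.0, 0.113]
contact_force: [-1.2, -2.6, 1.4]
grip_width: 33.0
finger_force: 30.0
t 13.55 pos [ 476.3 -190.7   92.4] rpy [ 3.141 -0.     0.113] q [-0.53  0.47  1.74 -0.    0.93  0.93] F [-1.2 -2.6  1.4] Mz [-0.45  0.31  0.05] w 33.0 ff 30.0
shift [ 0.001 -0.007 -0.001] turn [ 1.000e-04  1.000e-04 -7.599e-01]
time: 13.8
tool_pos: [476.3, -190.7, 92.2]
tcp_rot: [3.141, -0.0, -0.075]
contact_force: [-0.4, -1.8, 1.2]
grip_width: 33.2
finger_force: 30.0
t 13.8 pos [ 476.3 -190.7   92.2] rpy [ 3.141 -0.    -0.075] q [-0.53  0.47  1.74 -0.    0.93  1.12] F [-0.4 -1.8  1.2] Mz [-0.36  0.27 -0.1 ] w 33.2 ff 30.0
shift [-0.001 -0.007 -0.003] turn [ 1.000e-04  0.000e+00 -8.197e-01]
```

```bash
python3 -m handwheel '0 0 0.001 0 0 0.03 -1; 0 0 0.002 0 0 0.06 -1; 0 0 0.002 0 0 0.06 -1'
python3 to.py 476.3 -190 92.5 2.50
python3 -m handwheel '0 0 0.001 0 0 0.03 -1; 0 0 0.002 0 0 0.06 -1; 0 0 0.002 0 0 0.06 -1'
python3 to.py 476.3 -190 92.5 2.50
python3 -m handwheel '0 0 0.001 0 0 0.03 -1; 0 0 0.002 0 0 0.06 -1; 0 0 0.002 0 0 0.06 -1'
python3 to.py 476.3 -190 92.5 2.50
```

```text
time: 14.05
tool_pos: [476.4, -190.6, 92.0]
tcp_rot: [-3.142, -0.0, -0.261]
contact_force: [0.2, -0.8, 2.3]
grip_width: 33.4
finger_force: 30.0
t 14.05 pos [ 476.4 -190.6   92. ] rpy [-3.142 -0.    -0.261] q [-0.53  0.47  1.74  0.    0.93  1.3 ] F [ 0.2 -0.8  2.3] Mz [-0.31  0.27  0.01] w 33.4 ff 30.0
shift [-0.002 -0.006 -0.005] turn [ 1.00e-04 -0.00e+00 -8.79e-01]
time: 14.3
tool_pos: [476.4, -190.5, 91.9]
tcp_rot: [-3.141, -0.0, -0.449]
contact_force: [-0.5, -1.6, 1.5]
grip_width: 33.5
finger_force: 30.0
t 14.3 pos [ 476.4 -190.5   91.9] rpy [-3.141 -0.    -0.449] q [-0.53  0.47  1.74  0.    0.93  1.49] F [-0.5 -1.6  1.5] Mz [-0.22  0.3  -0.07] w 33.5 ff 30.0
shift [-0.003 -0.004 -0.006] turn [ 1.000e-04 -1.000e-04 -9.386e-01]
time: 14.55
tool_pos: [476.4, -190.5, 91.7]
tcp_rot: [-3.141, -0.0, -0.636]
contact_force: [0.0, -0.3, 2.0]
grip_width: 33.4
finger_force: 30.0
t 14.55 pos [ 476.4 -190.5   91.7] rpy [-3.141 -0.    -0.636] q [-0.53  0.47  1.74  0.    0.93  1.68] F [ 0.  -0.3  2. ] Mz [-0.14  0.27 -0.04] w 33.4 ff 30.0
shift [-0.004 -0.003 -0.008] turn [ 1.000e-04 -2.000e-04 -9.983e-01]
```

```bash
python3 -m handwheel '0 0 0.001 0 0 0.03 -1; 0 0 0.002 0 0 0.06 -1; 0 0 0.002 0 0 0.06 -1'
python3 to.py 476.3 -190 92.5 2.50
python3 -m handwheel '0 0 0.001 0 0 0.03 -1; 0 0 0.002 0 0 0.06 -1; 0 0 0.002 0 0 0.06 -1'
python3 to.py 476.3 -190 92.5 2.50
python3 -m handwheel '0 0 0.001 0 0 0.03 -1; 0 0 0.002 0 0 0.06 -1; 0 0 0.002 0 0 0.06 -1'
python3 to.py 476.3 -190 92.5 2.50
```

```text
time: 14.8
tool_pos: [476.4, -190.4, 91.5]
tcp_rot: [-3.141, -0.0, -0.824]
contact_force: [-0.6, -1.0, 2.5]
grip_width: 33.0
finger_force: 30.0
t 14.8 pos [ 476.4 -190.4   91.5] rpy [-3.141 -0.    -0.824] q [-0.53  0.47  1.74  0.    0.93  1.86] F [-0.6 -1.   2.5] Mz [-0.09  0.27 -0.01] w 33.0 ff 30.0
shift [-0.004 -0.002 -0.01 ] turn [-0.000e+00  2.000e-04  9.419e-01]
time: 15.05
tool_pos: [476.4, -190.4, 91.3]
tcp_rot: [-3.141, -0.0, -1.012]
contact_force: [0.6, -0.2, 3.1]
grip_width: 33.3
finger_force: 30.0
t 15.05 pos [ 476.4 -190.4   91.3] rpy [-3.141 -0.    -1.012] q [-0.53  0.47  1.74  0.    0.93  2.05] F [ 0.6 -0.2  3.1] Mz [-0.04  0.28 -0.02] w 33.3 ff 30.0
shift [-0.004 -0.001 -0.012] turn [-0.000e+00  2.000e-04  8.821e-01]
time: 15.3
tool_pos: [476.8, -190.9, 91.3]
tcp_rot: [-3.141, -0.001, -1.199]
contact_force: [0.4, -2.7, 2.6]
grip_width: 33.3
finger_force: 30.0
t 15.3 pos [ 476.8 -190.9   91.3] rpy [-3.141e+00 -1.000e-03 -1.199e+00] q [-0.53  0.47  1.74 -0.    0.93  2.24] F [ 0.4 -2.7  2.6] Mz [-0.29  0.05  0.51] w 33.3 ff 30.0
shift [-0.01   0.001 -0.012] turn [-6.000e-04  1.000e-04  8.226e-01]
```

Mz jumped to 0.51 at yaw −1.20, so the nut has hit the stop. I'll nudge a little further and hold.

```bash
python3 -m handwheel '0 0 0 0 0 0.02 -1; 0 0 0 0 0 0.03 -1; 0 0 0 0 0 0.03 -1; 0 0 0 0 0 0.03 -1; 0 0 0 0 0 0.03 -1'
python3 to.py 476.3 -190 92.5 2.50
python3 - <<'E'
from h import *
b=viewer.capture("side")
cv2.imwrite("pics/stop.png",cv2.resize(b["frame"][128:202,322:422],(800,592),interpolation=cv2.INTER_CUBIC)[:,:,::-1])
E
```

```text
time: 15.72
tool_pos: [476.5, -190.2, 91.2]
tcp_rot: [-3.141, 0.0, -1.294]
contact_force: [1.1, 2.4, 4.9]
grip_width: 33.1
finger_force: 30.0
t 15.72 pos [ 476.5 -190.2   91.2] rpy [-3.141  0.    -1.294] q [-0.53  0.47  1.74  0.    0.93  2.33] F [1.1 2.4 4.9] Mz [ 0.43 -0.03  0.6 ] w 33.1 ff 30.0
shift [-0.002  0.001 -0.013] turn [-0.000e+00  3.000e-04  7.923e-01]
```

View pics/stop.png

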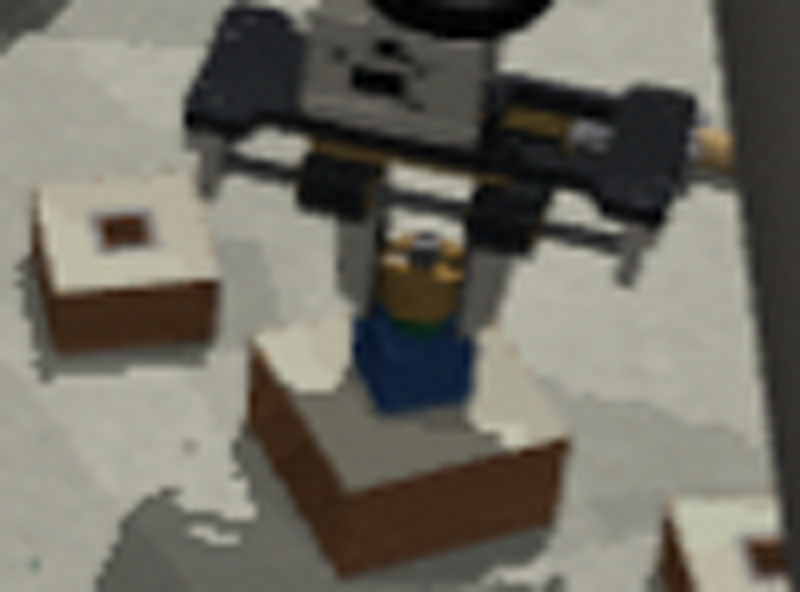

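The mandrel sits flat on the block and the fingers hold the nut. Backing off 1.65 rad allows for the foot's small rotational play in the socket.

```bash
python3 -m handwheel '0 0 -0.001 0 0 -0.036 -1; 0 0 -0.002 0 0 -0.072 -1; 0 0 -0.003 0 0 -0.108 -1; 0 0 -0.004 0 0 -0.144 -1; 0 0 -0.005 0 0 -0.18 -1; 0 0 -0.006 0 0 -0.216 -1; 0 0 -0.008 0 0 -0.252 -1; 0 0 -0.008 0 0 -0.285 -1'
python3 to.py 476.3 -190 92.5 0.36
python3 -m handwheel '0 0 -0.001 0 0 -0.036 -1; 0 0 -0.002 0 0 -0.072 -1; 0 0 -0.003 0 0 -0.108 -1; 0 0 -0.004 0 0 -0.144 -1; 0 0 -0.005 0 0 -0.18 -1; 0 0 -0.006 0 0 -0.21 -1; 0 0 -0.007 0 0 -0.23 -1; 0 0 -0.007 0 0 -0.24 -1'
python3 -m handwheel '0 0 0 0 0 0 -1; 0 0 0 0 0 0 -1; 0 0 0 0 0 0 -1; 0 0 0 0 0 0 -1; 0 0 0 0 0 0 -1; 0 0 0 0 0 0 -1'
python3 to.py 476.3 -190 92.5 0.36
```

```text
time: 16.43
tool_pos: [475.9, -190.8, 91.8]
tcp_rot: [3.141, 0.001, -0.397]
contact_force: [-2.6, -1.1, 5.4]
grip_width: 33.3
finger_force: 30.0
t 16.43 pos [ 475.9 -190.8   91.8] rpy [ 3.141e+00  1.000e-03 -3.970e-01] q [-0.53  0.47  1.74 -0.    0.93  1.44] F [-2.6 -1.1  5.4] Mz [-0.16  0.44 -0.08] w 33.3 ff 30.0
shift [ 0.001 -0.009 -0.007] turn [ 0.000e+00  2.000e-04 -2.408e-01]
time: 17.1
tool_pos: [476.1, -191.2, 92.6]
tcp_rot: [3.141, 0.0, 0.355]
contact_force: [-1.2, -2.2, 4.1]
grip_width: 33.6
finger_force: 30.0
time: 17.6
tool_pos: [476.3, -190.9, 92.6]
tcp_rot: [3.141, -0.0, 0.35]
contact_force: [-1.9, -3.4, 4.8]
grip_width: 33.6
finger_force: 30.0
t 17.6 pos [ 476.3 -190.9   92.6] rpy [ 3.141 -0.     0.35 ] q [-0.53  0.47  1.74 -0.    0.93  0.69] F [-1.9 -3.4  4.8] Mz [-0.84  0.36 -0.01] w 33.6 ff 30.0
shift [ 0.003 -0.008  0.001] turn [ 0.0002 -0.     -0.0031]
```

```bash
python3 -c "
from plant import bot
print(bot.close_job())"
```

```text
the job is handed in; nothing more can be done
None
```

The job is handed in, with no verdict returned: the mandrel is home in the block's socket, the nut was run to its stop (torque jumped to about 0.5–0.6 N m) and backed off about 1.64 rad, and the gripper still holds it at 30 N.

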